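Snap the dial knob onto a regulating transformer's D-shaft and turn it down to zero

TASK

Fit the loose black wing knob onto the bare brass D-shaft on the green control box: line up the flats and push it on gently until it snaps fully home. The regulator behind the cover cracks under a hard shove, so keep the knob's force on it below 40 N throughout. Then turn the fitted knob anticlockwise down to zero, pointer on the red mark, let go of it, and leave the box's other controls and everything else on the bench alone.

Things in the scene. Friction and masses are not known exactly. Their poses are not given: they have to be found in the camera images.
- knob_mid (a point): the loose knob, black plastic, 60 to 130 g, bore down on the bench: round skirt 58 mm across, 6 mm high; over it a straight wing 54 mm long, 26 mm wide, up to 36 mm above the underside, to be gripped across its 26 mm. White pointer line on the wing's top and one end. This point is on its axis, 18 mm above the underside; z up the axis, x along the wing to the pointer end
- knob_bore (a point): mouth of the knob's blind D-bore, on its axis at the underside; axes as knob_mid. Bore 15 mm across, 25 mm deep, its flat on the pointer's side (+x), square to x, 3.9 mm from the axis. Play on the shaft is 0.4 to 0.5 mm all round
- knob_pointer (a point): the pointer's tip: level with the knob's underside, 30 mm from the knob's axis along its +x; axes as knob_mid
- shaft_top (a point): centre of the top end of the bare brass D-shaft on the box's aluminium dial (104 mm wide). Fixed to the box, with the box's axes (z up); does not turn with the shaft. Shaft 14 mm across, flat 3.5 mm from the axis, 1.2 mm chamfer at the top. The way the flat faces is NOT measured: 0.35 to 1.20 rad clockwise (from above) of facing the zero mark; see it or feel for it
- shaft_seat (a point): top of the 24 mm wide brass collar at the shaft's foot, on its axis, 24 mm below shaft_top; the knob is home when its underside rests here. Two sprung ball latches in the shaft's sides resist from about 11 mm above this, take 8 to 15 N to pass and snap in the last 3 mm. With flats out of line a light push (3 to 6 N) only rests on the shaft's end. About 0.04 Nm turns the shaft; it stays put
- zero_mark (a point): inner end of the red zero mark on the dial (other marks black), 30 mm from the shaft's axis, 2 mm below shaft_seat: the pointer's tip comes over it at zero, where the shaft has its anticlockwise stop. From above it lies 150 degrees anticlockwise of the box's x axis
- control_box: green steel box 240 x 320 mm, 140 mm high, fixed, maybe turned on the bench. Origin under its centre, z up; the shaft is at x -10, y -70 mm. On its cover, over 70 mm from the shaft, push buttons, a lamp and a red emergency stop up to 32 mm high
- knob: the same knob; origin on its axis at the underside, axes as knob_mid
- driver_a: bystander: yellow screwdriver 200 mm, lying, origin under its middle
- driver_b: bystander: yellow screwdriver 170 mm, lying, origin under its middle
- trim_knob: bystander: small round grey knob 32 mm across, 18 mm high; not the one to fit
- multimeter: bystander: yellow and black multimeter 190 x 95 x 37 mm
- contactor: bystander: white contactor 75 x 45 x 86 mm high
- terminals: bystander: block of grey and green terminals 50 x 24 x 40 mm high
Not all that is in view belongs to the job. What is meant by the knob is not brown or purple, and is the larger of those in its own colour.

How it is judged:
On the way:
1. the knob is fully home on the shaft (z of knob_mid in the frame of shaft_top below -0.004 m and horizontal distance between knob_mid and shaft_top below 0.003 m and angle between knob_mid's own z axis and vertical below 0.1 rad), for 0.2 s.
At the end, for the whole second after the job is handed in: the knob sits on the D-shaft fully home (its underside within 2 mm of the collar, its axis within 3 mm of the shaft's, level within 0.1 rad), its pointer's tip is within 6 mm (about 11 degrees) of the zero mark, and it is released and at rest (all of step 1 and horizontal distance between knob_pointer and zero_mark below 0.006 m and linear speed of knob below 0.01 m/s); the robot touches nothing.
It fails at once if the knob is pressed or wrenched against the box or its shaft with more than 40 N (contact force between knob and control_box above 40 N).
It fails at once if the robot touches the box or its controls with more than 10 N (contact force between any of the fingers, the arm and control_box above 10 N).
It fails at once if another thing on the bench is moved by more than 20 mm (distance of any of driver_a, driver_b, trim_knob, multimeter, contactor, terminals from where it was at the start of the episode above 0.02 m).
It also fails if it takes over 64 s, if anything falls off the work surface, if the arm or the gripper's body presses on something with over 40 N, if the wrist force passes 120 N, or if a joint passes its speed limit or range.

ROBOT

A 7-joint arm with a two-finger parallel gripper is mounted at the origin on the work surface. World frame = base frame: x ahead of the robot, y to its left, z up, the work surface at z = 0. Lengths are in m, angles in rad, forces in N, time in s.
With the tool pointing down it reaches from about 0.4 to 0.875 m from the base axis. Payload 4.4 kg.
Tool frame: the origin (TCP) lies between the finger pads; the fingertips stand 14 mm ahead of it and the grasp point (between the pads) lies 5 mm behind it; z points along the fingers, y is the direction in which the jaws open and shut (so a half turn about z gives the same grasp; the last joint's range is limited). The gripper opens to 85 mm and grips with 20 to 120 N. Pads are 22 mm wide; open, the fingers measure 114 mm over their backs; the gripper's body (76 mm by 85 mm) begins 54 mm behind the grasp point. The pads swing forward as they close: fully open they stand 13 mm farther back than shut.
Start: joints at [1.186, 0.628, 0.038, 1.517, -0.027, 0.996, -0.02], TCP at [0.204, -0.617, 0.245] pointing down, gripper open.
Joint ranges: [-3.06, 3.06], [-0.37, 2.12], [-1.25, 1.32], [0.18, 2.47], [-1.1, 4.24], [0.23, 1.98], [-2.94, 2.94]. Speed limits (rad/s): [2.57, 2.57, 3.14, 3.14, 3.14, 3.14, 3.14].

INTERFACE

Orientations are given as a unit quaternion [x, y, z, w].
In Python, from workcell import manip gives the robot as it stands.
- The arm moves only by the tool drive_tool, never from a script. Its argument "moves" is a list of rows, each a list of 6 numbers: the shift along the tool's x, y, z each as a share of 20 cm, from -1 to 1, then the turn, a rotation vector about the tool's x, y, z each as a share of 45 degrees, from -1 to 1. In form: [[x, y, z, rx, ry, rz], ...]. A call has 1 to 20 rows; each row is the pose to reach, as a shift and turn from the pose measured when the call began, along the tool's axes at that moment; what a row does not reach only later rows make up. A row lasts 1/8 s, in which the tool goes at most 62.5 mm and 10.7 degrees, less where a joint would pass 70% of its speed; a pose out of reach is approached as far as the arm can. A call with a number of a shift or a turn outside -1 to 1 is refused whole. A call with a gripper value outside its range is refused whole. "jaw" is the closure, from -1 (fully open) to 1 (shut), so that 0 is half open, set as the call begins (left out, the last holds). The fingers move at their own pace and stop on an object; "force" is the grip in N (left out, the last holds). Time passes only in rows, so rows that repeat a pose let the fingers close. It gives the time, the measured TCP pose, the force and the opening at its end, in the units of the state.
- manip.sense(): the state, without advancing time (a new reading comes with each control period).
- manip.read_camera(name): name is "scene" or "top" or "wrist"; returns a dict with "image" (480x640x3 uint8, red, green, blue), "z_map" (480x640 float32, m along the optical axis (not along the pixel's ray), 0 where there is no reading), "fx", "fy", "cx", "cy" (pixels), "eye" and "attitude" of the camera in the world. Camera axes: x right, y up, looking along -z (the intrinsics and any distortion apply to the point x, -y, -z); pixel columns grow to the right and rows downward; lengths in m; the calibration is good to about 2 mm. A picture is of the moment at which its call begins.
- manip.hand_in(): hands the job in, once; it reports no verdict.
The state is a dict: "clock": time; "joint_positions": joint angles; "qd": joint speeds; "joint_torque": joint torques, N m; "tool_pos": TCP position; "tool_rot": TCP orientation; "contact_force": force on the tool from outside, world axes, zero at the start; "moment": the same for the moment, N m; "opening": finger opening in m.
Only numpy, scipy, OpenCV 4.12 (cv2) and the standard library are available. Lean on these libraries where they do the work, as an engineer would, in place of code of your own. Each camera call takes 0.05 s, during which the arm holds its last target. There are 200 camera calls.

## Working session

There is one attempt and no reset: what is moved stays moved. The work goes in short steps, Python scripts to look and compute and a tool call to move; the robot and the scene stay as the last step left them, time stands still between calls to the robot, and variables do not carry over. Pictures are saved under pics/ and viewed, about 8 in all and at most 12, crops included, and the job is handed in when it is done.

Besides the shell and the picture viewer there is one more tool, called after "Call:" as name(argument=value, ...), one argument or row to a line, values as JSON. drive_tool: Moves the arm, as the interface text tells. Shift numbers are shares of 20 cm and turn numbers shares of 45 degrees, none past 1 either way. Its arguments: {"type":"object","properties":{"moves":{"type":"array","items":{"type":"array","items":{"type":"number","minimum":-1,"maximum":1}}},"jaw":{"type":"number"},"force":{"type":"number"}},"required":["moves"]}

```bash
mkdir -p pics; ls
cat > h.py <<'E'
import numpy as np, cv2, json
from scipy.spatial.transform import Rotation as R
from workcell import manip
def cam(n):
    c=manip.read_camera(n); np.savez(''+n+'.npz',**c); return c
def load(n): return dict(np.load(''+n+'.npz',allow_pickle=True))
def att(c):
    a=np.array(c['attitude'],float); return a if a.shape==(3,3) else R.from_quat(a).as_matrix()
def px(c,u,v,d=None,z=None):
    r=np.array([(u-c['cx'])/c['fx'],-(v-c['cy'])/c['fy'],-1.0]); r=att(c)@r; e=np.array(c['eye'])
    if z is not None: return e+r*(z-e[2])/r[2]
    if d is None: d=float(c['z_map'][int(round(v)),int(round(u))])
    return e+r*d
def proj(c,p):
    q=att(c).T@(np.array(p)-c['eye']); return c['cx']+c['fx']*q[0]/-q[2], c['cy']+c['fy']*q[1]/q[2]
def save(n,im): cv2.imwrite('pics/'+n+'.png',cv2.cvtColor(im,cv2.COLOR_RGB2BGR))
def crop(c,n,u0,v0,u1,v1,k): save(n,cv2.resize(c['image'][v0:v1,u0:u1],None,fx=k,fy=k,interpolation=cv2.INTER_CUBIC))
def tool(p=None,yaw=None):
    s=manip.sense(); T=R.from_quat(s['tool_rot'])
    return s,T
E
python3 - <<'E'
from h import *
for n in('top','scene'):
    c=cam(n); save(n+'0',c['image']); print({k:v for k,v in c.items() if k not in('image','z_map')})
s=manip.sense(); print(s); print(R.from_quat(s['tool_rot']).as_matrix().round(3))
E
```

```text
pics
{'fx': 594.4988663759309, 'fy': 594.4988663759309, 'cx': 313.9917221981836, 'cy': 236.13588726654467, 'eye': array([ 0.3854456 , -0.13430245,  1.49282573]), 'attitude': array([ 0.03112514, -0.04684797, -0.70255612,  0.70940214])}
{'fx': 466.1086278412953, 'fy': 466.1086278412953, 'cx': 310.7609930694366, 'cy': 235.28901644623053, 'eye': array([ 0.93451596, -0.62832608,  0.6945406 ]), 'attitude': array([0.38635618, 0.14351386, 0.3092684 , 0.85702143])}
{'clock': 0.1, 'joint_positions': array([ 1.18619389,  0.6292521 ,  0.03842408,  1.51826458, -0.02701019,
        0.99632799, -0.01999829]), 'qd': array([-7.45534925e-05, -2.41452058e-03, -6.16828418e-04, -1.98055875e-03,
       -9.71634162e-04, -2.19698211e-04,  1.07809384e-03]), 'joint_torque': array([ 2.20478825e-03, -5.64535439e+01,  1.22992348e+00, -1.93973100e+01,
        1.11909234e-02,  5.33941551e-03, -2.26379376e-05]), 'tool_pos': array([ 0.2036019 , -0.61671641,  0.24448275]), 'tool_rot': array([ 9.87321102e-01,  1.58733392e-01, -1.36188519e-04, -8.56741909e-04]), 'contact_force': array([-0.5866864 , -0.33189722,  0.1258729 ]), 'moment': array([-0.00883016,  0.0185546 , -0.0220014 ]), 'opening': 0.08524846925379653}
[[ 0.95   0.313 -0.001]
 [ 0.313 -0.95   0.002]
 [ 0.    -0.002 -1.   ]]
```

View pics/top0.png

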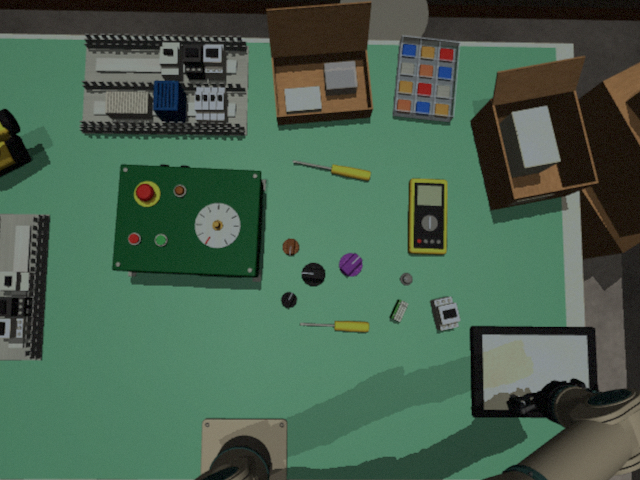

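View pics/scene0.png

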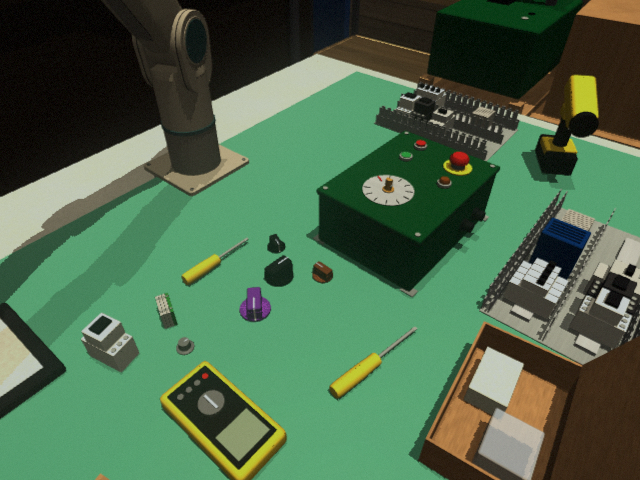

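Knob candidates in the top view are large black (313,274), small black (289,299), brown (291,247), purple (351,265) and the small grey trim knob (407,279). The one to fit is the larger black at (313,274). The dial is at (218,226), with the red mark at about (208,241). I'll confirm both in one crop.

Run:
```python
from h import *
c=load('top')
a=cv2.resize(c['image'][240:315,270:370],None,fx=6,fy=6,interpolation=cv2.INTER_CUBIC)[:, :400*1]
a=cv2.resize(c['image'][250:310,275:335],None,fx=6.5,fy=6.5,interpolation=cv2.INTER_CUBIC)
b=cv2.resize(c['image'][196:256,188:248],None,fx=6.5,fy=6.5,interpolation=cv2.INTER_CUBIC)
save('crop1',np.hstack([a,b]))
for n,u,v in [('knob',313,274),('smallblack',289,299),('dial',218,226),('red',208,241),('c1',122,166),('c2',264,173),('c3',117,266),('c4',258,274)]:
    print(n,px(c,u,v).round(4))
```

```text
knob [ 0.4538 -0.1645  0.0342]
smallblack [ 0.3924 -0.1063  0.0255]
dial [0.5546 0.0539 0.1542]
red [0.5216 0.0776 0.1405]
c1 [0.694  0.281  0.1363]
c2 [ 0.712  -0.0378 -0.0012]
c3 [0.4627 0.2812 0.1393]
c4 [ 0.454  -0.0275  0.0015]
```

View pics/crop1.png

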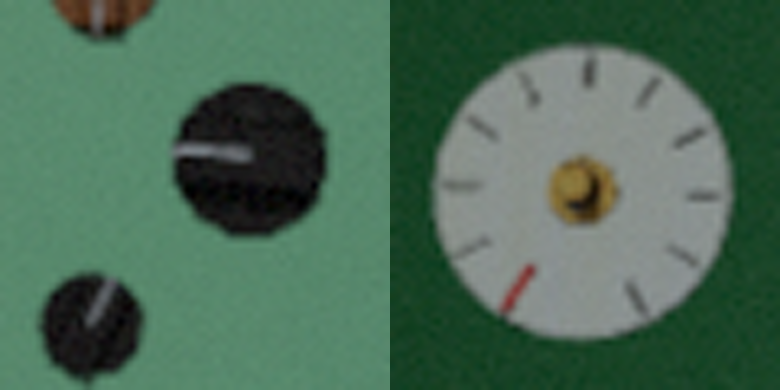

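The crop confirms it: the larger black knob is centred at about pixel (313.5,274.6), with its pointer to image-left (about +y). The dial and shaft are at about (217.7,225.5), and the red mark's inner end is at about (209.8,237.1). Next is a move above the knob for a closer look.

```bash
cat >> h.py <<'E'
def goal(p,yaw):
    s=manip.sense(); T=R.from_quat(s['tool_rot']); d=T.inv().apply(np.array(p)-s['tool_pos'])
    c,n=np.cos(yaw),np.sin(yaw)
    G=R.from_matrix(np.array([[c,n,0],[n,-c,0],[0,0,-1]]).T)
    w=(T.inv()*G).as_rotvec()
    print('row',(d/0.2).round(4).tolist(),(w/(np.pi/4)).round(4).tolist(),'tcp',s['tool_pos'].round(4),'F',s['contact_force'].round(2),'t',round(s['clock'],2),'open',round(s['opening'],4),'j',s['joint_positions'].round(2))
E
python3 - <<'E'
from h import *
c=load('top')
a=px(c,217.7,225.5,z=.142);b=px(c,209.8,237.1,z=.142);print(a,b,np.degrees(np.arctan2(*(b-a)[1::-1])))
print(px(c,313.5,274.6,z=.02)); w=cam('wrist');print(w['eye'],att(w).round(3),w['fx'])
goal([0.44,-0.17,0.25],1.6)
E
```

```text
[0.5572746  0.05630331 0.142     ] [0.53044822 0.07353204 0.142     ] 147.2901730420186
[ 0.4529816  -0.16600743  0.02      ]
[ 0.27267652 -0.59480942  0.37242184] [[ 0.314  0.91   0.271]
 [-0.949  0.302  0.087]
 [-0.003 -0.285  0.959]] 382.61176629358516
row [1.8226, -1.7512, -0.0246] [-0.0016, -0.0012, -1.6314] tcp [ 0.2036 -0.6168  0.2446] F [-0.46 -0.4   0.03] t 0.15 open 0.0857 j [ 1.19  0.63  0.04  1.52 -0.03  1.   -0.02]
```

Call:
drive_tool(
  moves=[
    [0.3, -0.29, 0, 0, 0, -0.25],
    [0.6, -0.58, 0, 0, 0, -0.5],
    [0.91, -0.88, 0, 0, 0, -0.8],
    [0.91, -0.88, 0, 0, 0, -0.8],
    [0.91, -0.88, 0, 0, 0, -0.8],
    [0.91, -0.88, 0, 0, 0, -0.8],
  ],
)

```text
clock: 0.9
tool_pos: [0.3212, -0.3929, 0.2449]
tool_rot: [0.89, 0.456, -0.0, -0.0]
contact_force: [0.1, -1.2, -0.2]
opening: 0.0855
```

```bash
python3 -c "
from h import *
goal([0.44,-0.17,0.23],1.6)"
```

```text
row [1.2518, -0.1685, 0.0751] [-0.0012, -0.0006, -0.831] tcp [ 0.3212 -0.3929  0.2449] F [ 0.13 -1.16 -0.25] t 0.9 open 0.0855 j [ 0.94  0.43 -0.15  1.91  0.08  0.81  0.12]
```

Call:
drive_tool(
  moves=[
    [0.25, -0.04, 0.02, 0, 0, -0.21],
    [0.5, -0.08, 0.04, 0, 0, -0.42],
    [0.75, -0.12, 0.06, 0, 0, -0.63],
    [1.0, -0.15, 0.08, 0, 0, -0.83],
    [1.0, -0.15, 0.08, 0, 0, -0.83],
    [1.0, -0.15, 0.08, 0, 0, -0.83],
    [1.0, -0.15, 0.08, 0, 0, -0.83],
  ],
)

```text
clock: 1.78
tool_pos: [0.4128, -0.2151, 0.2289]
tool_rot: [0.699, 0.716, -0.0, -0.0]
contact_force: [1.1, 0.3, -0.2]
opening: 0.0855
```

```bash
python3 -c "
from h import *
goal([0.452,-0.166,0.12],1.6)
c=cam('wrist');print(c['eye'],proj(c,[.453,-.166,.036]))
save('w1',c['image'])"
```

```text
row [0.2409, 0.2023, 0.5442] [-0.0016, -0.0, -0.0067] tcp [ 0.4128 -0.2151  0.2289] F [ 1.14  0.28 -0.18] t 1.77 open 0.0855 j [ 0.67  0.41 -0.35  2.03  0.2   0.74  0.23]
[ 0.41154282 -0.143344    0.35682022] (np.float64(373.56300003484165), np.float64(158.35065496303372))
```

View pics/w1.png

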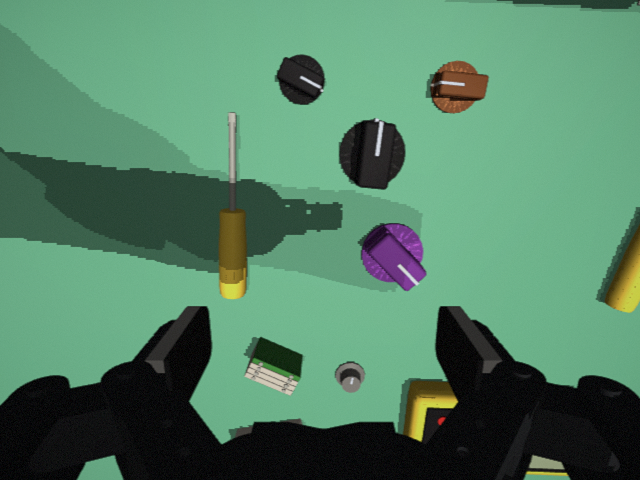

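The wrist view shows the larger black knob at about (374,154), pointer line from about (378,153) to (380,121), pointing up, which is roughly along tool +x. I'll measure the wing from the depth map.

```bash
cat >> h.py <<'E'
def cloud(c):
    v,u=np.mgrid[0:480,0:640]; d=c['z_map']
    r=np.stack([(u-c['cx'])/c['fx'],-(v-c['cy'])/c['fy'],-np.ones_like(d)],-1)*d[...,None]
    return r@att(c).T+c['eye']
E
python3 -c "
from h import *
c=load('wrist');P=cloud(c)
sub=P[105:205,325:425].reshape(-1,3)
for lo,hi in((.003,.012),(.028,.042),(.003,.042)):
    q=sub[(sub[:,2]>lo)&(sub[:,2]<hi)]
    r=cv2.minAreaRect((q[:,:2]*1000).astype(np.float32));print(lo,len(q),r,q.mean(0))
print(np.percentile(sub[:,2],[1,50,99,100]))
for u,v in((378,153),(380,121)):print(px(c,u,v,z=.036))
"
```

```text
0.003 1377 ((465.94482421875, -157.95042419433594), (81.21176147460938, 68.10015869140625), 52.636985778808594) [ 0.45172138 -0.16270737  0.00541621]
0.028 2096 ((455.7951354980469, -163.80435180664062), (54.4995002746582, 26.426288604736328), 86.0008544921875) [ 0.45511933 -0.1632161   0.03504974]
0.003 3599 ((465.89886474609375, -158.01060485839844), (81.36318969726562, 68.10015869140625), 52.636985778808594) [ 0.45339323 -0.16297311  0.02319428]
[-0.00130837  0.00092364  0.03676586  0.35682022]
[ 0.45636352 -0.16162622  0.036     ]
[ 0.45633636 -0.13664119  0.036     ]
```

Call:
drive_tool(
  moves=[
    [0.12, 0.11, 0.2, 0, 0, 0.04],
    [0.252, 0.22, 0.45, 0, 0, 0.075],
    [0.252, 0.22, 0.645, 0, 0, 0.075],
    [0.252, 0.22, 0.645, 0, 0, 0.075],
    [0.252, 0.22, 0.645, 0, 0, 0.075],
    [0.252, 0.22, 0.645, 0, 0, 0.075],
  ],
  jaw=-0.3,
  force=40,
)

```text
clock: 2.58
tool_pos: [0.4564, -0.1645, 0.1015]
tool_rot: [0.72, 0.694, 0.0, 0.001]
contact_force: [0.6, 0.2, -0.4]
opening: 0.0557
```

```bash
python3 -c "
from h import *
goal([0.4557,-0.1638,0.024],np.radians(88))
c=cam('wrist');P=cloud(c);print(c['eye'],proj(c,[.456,-.164,.036]))
d=np.hypot(P[...,0]-.456,P[...,1]+.164)
q=P[(d<.033)&(P[...,2]>.028)&(P[...,2]<.042)]
print(cv2.minAreaRect((q[:,:2]*1000).astype(np.float32)),len(q),np.median(q[:,2]))
save('w2',c['image'])"
```

```text
row [0.0037, -0.0042, 0.3877] [0.0025, 0.0014, -0.0015] tcp [ 0.4564 -0.1645  0.1015] F [ 0.61  0.24 -0.42] t 2.58 open 0.0557 j [ 0.44  0.64 -0.22  2.09  0.32  0.44 -0.07]
[ 0.4590357  -0.09258703  0.22941829] (np.float64(321.66569851014606), np.float64(266.4916694182877))
((455.6710205078125, -163.54229736328125), (54.26533126831055, 26.085784912109375), 85.82770538330078) 4476 0.03511989052248157
```

View pics/w2.png

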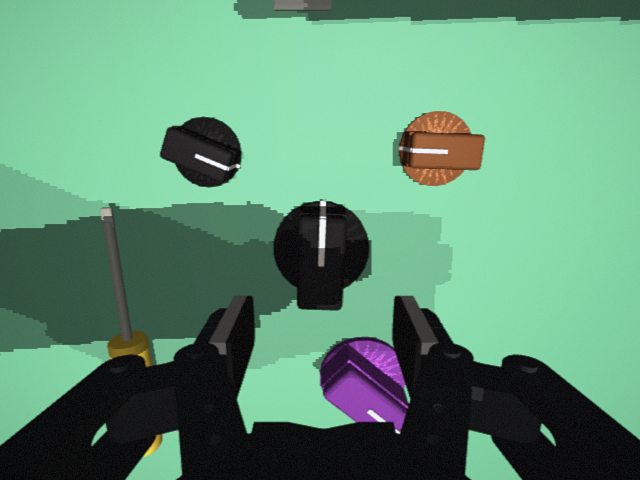

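The knob is straight under the jaws: wing at (322,262), with white line and pointer up, and the depth fit gives centre (0.4557,-0.1635) at 86°. Descending now.

Call:
drive_tool(
  moves=[
    [0.005, -0.004, 0.13, 0, 0, 0.045],
    [0.005, -0.004, 0.25, 0, 0, 0.045],
    [0.005, -0.004, 0.34, 0, 0, 0.045],
    [0.005, -0.004, 0.388, 0, 0, 0.045],
    [0.005, -0.004, 0.388, 0, 0, 0.045],
    [0.005, -0.004, 0.388, 0, 0, 0.045],
  ],
)

```text
clock: 3.38
tool_pos: [0.4562, -0.1637, 0.0246]
tool_rot: [0.732, 0.681, 0.001, 0.002]
contact_force: [-0.7, 0.0, 0.8]
opening: 0.0555
```

Call:
drive_tool(
  moves=[
    [0, 0, 0, 0, 0, 0],
    [0, 0, 0, 0, 0, 0],
    [0, 0, 0, 0, 0, 0],
    [0, 0, 0, 0, 0, 0],
    [0, 0, 0, 0, 0, 0],
    [0, 0, 0, 0, 0, 0],
  ],
  jaw=1,
  force=40,
)

```text
clock: 4.12
tool_pos: [0.4566, -0.1639, 0.0254]
tool_rot: [0.732, 0.681, 0.001, 0.002]
contact_force: [-0.5, 0.4, 7.1]
opening: 0.0252
```

```bash
python3 -c "
from h import *
goal([0.4557,-0.1635,0.024],np.radians(86))"
```

```text
row [0.0015, -0.0047, 0.0067] [0.0056, 0.0021, -0.0022] tcp [ 0.4566 -0.1639  0.0254] F [-0.46  0.4   7.11] t 4.12 open 0.0252 j [ 0.37  0.78 -0.13  2.12  0.38  0.25 -0.16]
```

Call:
drive_tool(
  moves=[
    [0, 0, -0.1, 0, 0, 0],
    [0, 0, -0.35, 0, 0, 0],
    [0, 0, -0.65, 0, 0, 0],
    [0, 0, -0.95, 0, 0, 0],
    [0, 0, -1, 0, 0, 0],
    [0.35, 0.25, -1, 0, 0, -0.15],
    [0.6, 0.45, -1, 0, 0, -0.3],
    [0.72, 0.55, -1, 0, 0, -0.35],
    [0.72, 0.55, -1, 0, 0, -0.35],
    [0.72, 0.55, -1, 0, 0, -0.35],
    [0.72, 0.55, -1, 0, 0, -0.35],
  ],
)

```text
clock: 5.5
tool_pos: [0.5746, -0.0294, 0.2249]
tool_rot: [0.633, 0.775, -0.001, 0.002]
contact_force: [0.6, -0.4, -1.3]
opening: 0.0251
```

```bash
python3 -c "
from h import *
goal([0.557,0.056,0.235],np.radians(103))
c=cam('wrist');P=cloud(c);u,v=proj(c,[.557,.056,.166]);print(c['eye'],u,v)
u,v=int(u),int(v)
print(P[v-45:v+45:6,u-45:u+45:6,2].round(3))
crop(c,'w3',max(u-120,0),max(v-100,0),u+120,v+80,3.3);print(max(u-120,0),max(v-100,0))"
```

```text
row [0.436, -0.0005, -0.0518] [0.0019, 0.0046, -0.0327] tcp [ 0.5746 -0.0294  0.2249] F [ 0.61 -0.39 -1.32] t 5.5 open 0.0251 j [ 0.27  0.57 -0.42  1.75  0.29  0.88 -0.07]
[0.56012765 0.04129721 0.3526201 ] 322.3237502605097 92.43133492015997
[[0.141 0.139 0.141 0.141 0.141 0.142 0.14  0.141 0.139 0.14  0.14  0.14
  0.14  0.141 0.141]
 [0.141 0.139 0.142 0.141 0.141 0.14  0.141 0.14  0.14  0.141 0.141 0.141
  0.14  0.14  0.14 ]
 [0.141 0.142 0.14  0.142 0.141 0.141 0.141 0.141 0.141 0.14  0.142 0.142
  0.14  0.142 0.141]
 [0.141 0.141 0.14  0.14  0.14  0.141 0.142 0.142 0.141 0.139 0.14  0.141
  0.141 0.14  0.142]
 [0.14  0.141 0.141 0.14  0.141 0.14  0.142 0.144 0.143 0.143 0.144 0.14
  0.141 0.141 0.141]
 [0.14  0.142 0.142 0.141 0.141 0.141 0.143 0.166 0.143 0.143 0.142 0.143
  0.141 0.142 0.142]
 [0.14  0.141 0.14  0.14  0.141 0.143 0.157 0.167 0.167 0.166 0.165 0.144
  0.143 0.141 0.14 ]
 [0.353 0.141 0.141 0.142 0.14  0.144 0.166 0.166 0.168 0.166 0.167 0.167
  0.144 0.141 0.14 ]
 [0.143 0.14  0.141 0.142 0.142 0.143 0.143 0.167 0.167 0.167 0.166 0.156
  0.143 0.141 0.14 ]
 [0.141 0.141 0.141 0.142 0.141 0.143 0.143 0.164 0.166 0.166 0.161 0.143
  0.14  0.14  0.141]
 [0.141 0.142 0.141 0.141 0.142 0.14  0.143 0.142 0.142 0.142 0.144 0.142
  0.141 0.14  0.141]
 [0.141 0.141 0.141 0.141 0.141 0.141 0.142 0.143 0.143 0.144 0.143 0.14
  0.141 0.14  0.14 ]
 [0.142 0.141 0.139 0.14  0.141 0.14  0.142 0.141 0.141 0.141 0.141 0.142
  0.141 0.141 0.143]
 [0.141 0.141 0.141 0.141 0.141 0.142 0.141 0.14  0.14  0.14  0.141 0.14
  0.141 0.141 0.14 ]
 [0.141 0.141 0.141 0.141 0.141 0.142 0.14  0.141 0.141 0.141 0.14  0.141
  0.141 0.141 0.14 ]]
202 0
```

View pics/w3.png

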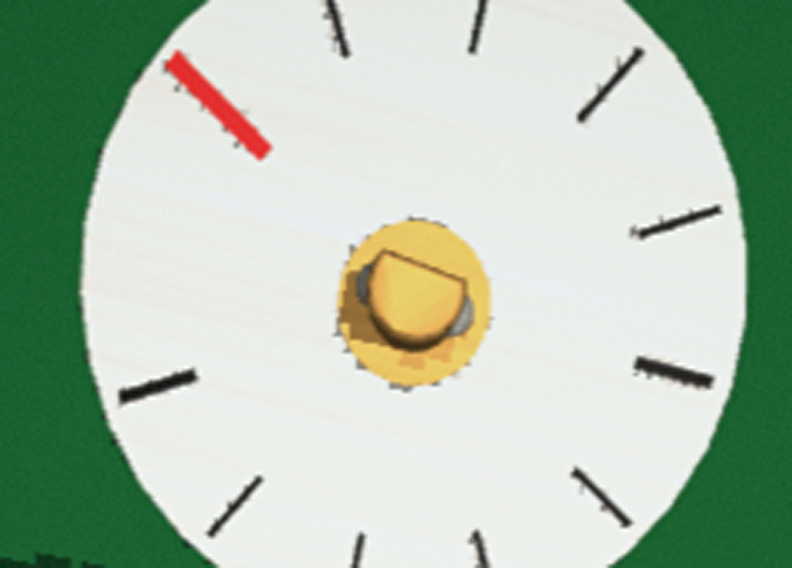

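The crop shows the brass shaft near (415,295), its flat edge from (383,250) to (467,280) facing up-right. The red mark runs from (266,153) to (175,58), and the collar is centred at about (414,302).

```bash
python3 -c "
from h import *
c=load('wrist');P=cloud(c)
f=lambda x,y,z:px(c,202+(x+.5)/3.3-.5,(y+.5)/3.3-.5,z=z)
ang=lambda d:np.degrees(np.arctan2(d[1],d[0]))
a,b=f(383,250,.1665),f(467,280,.1665);d=b-a;print('flat len',np.linalg.norm(d),'dir',ang(d),'normal',ang([-d[1],d[0]]),'mid',(a+b)/2)
o=f(414.5,302,.143);r=f(266,153,.141);r2=f(175,58,.141);print('collar',o,'zero in',r,ang(r-o),np.linalg.norm((r-o)[:2]),'outer',ang(r2-o), ang(r2-r))
m=P[:160,200:440].reshape(-1,3);q=m[(m[:,2]>.160)&(m[:,2]<.175)];q=q[np.hypot(q[:,0]-o[0],q[:,1]-o[1])<.012]
print(len(q),np.median(q[:,2]),cv2.minEnclosingCircle((q[:,:2]*1000).astype(np.float32)))
n=(-d[1],d[0]);n=np.array(n)/np.hypot(*n);
if n@((a+b)/2-o)[:2]<0:n=-n
print('n',n,ang(n),'shaft c from flat',((a+b)/2)[:2]-n*.0035)
g=P[:200]; w=c['image'][:200].min(-1)>150; w&=abs(g[...,2]-.141)<.004; print('dial',cv2.minEnclosingCircle((g[w][:,:2]*1000).astype(np.float32)))
T=R.from_quat(manip.sense()['tool_rot']).as_matrix();print(ang(T[:,0]))
"
```

```text
flat len 0.012106663011364462 dir -6.722406194854888 normal 83.27759380514512 mid [0.55956221 0.06184331 0.1665    ]
collar [0.55896721 0.05891063 0.143     ] zero in [0.53259044 0.07523737 0.141     ] 148.24322919755392 0.03102090046177682 outer 147.90349990457221 147.32900937761735
655 0.16657825089818268 ((559.0692138671875, 58.55275344848633), 7.001690864562988)
n [0.11705912 0.99312495] 83.27759380514512 shaft c from flat [0.5591525  0.05836737]
dial ((558.7662963867188, 58.801048278808594), 52.50341796875)
101.52358321361255
```

Shaft axis is at (0.559,0.0587), the flat faces 83.3° and zero is at 148°, so the flat is 1.13 rad clockwise of zero, inside the stated range. Moving above the shaft with yaw 83.3°.

```bash
python3 -c "
from h import *
c=load('wrist');P=cloud(c);s=manip.sense();T=R.from_quat(s['tool_rot'])
Q=T.inv().apply(P.reshape(-1,3)-s['tool_pos']).reshape(P.shape)
m=(abs(Q[...,0])<.04)&(abs(Q[...,1])<.04)&(Q[...,2]>-.02)&(Q[...,2]<.04)
for lo,hi in((-.014,-.004),(-.004,.012),(.013,.03)):
    k=m&(Q[...,2]>lo)&(Q[...,2]<=hi);q=Q[k];print(lo,len(q));
    if len(q)>5: print((q*1000).min(0).round(1),(q*1000).max(0).round(1),np.median(q,axis=0).round(4),np.argwhere(k).min(0),np.argwhere(k).max(0))
tc=np.array([.559,.0587]);y=np.radians(83.3);x=np.array([np.cos(y),np.sin(y)]);p=tc-x*.0004
goal([p[0],p[1],.206],y)
"
```

```text
-0.014 11148
[-27.2 -26.2 -14. ] [27.4 26.6 -4. ] [ 0.0059 -0.0001 -0.0095] [264 245] [404 402]
-0.004 1943
[  5.7 -26.1  -4. ] [27.6 26.4 12. ] [0.0255 0.0003 0.0025] [250 251] [319 396]
0.013 3306
[ -1.6 -29.5  13. ] [30.1 29.5 27.6] [ 0.0158 -0.0001  0.0204] [235 254] [308 393]
row [0.4457, 0.0098, 0.0945] [0.0035, 0.004, 0.405] tcp [ 0.5748 -0.0294  0.2252] F [-0.1   0.19  0.21] t 5.55 open 0.0255 j [ 0.27  0.57 -0.42  1.75  0.29  0.88 -0.07]
```

Call:
drive_tool(
  moves=[
    [0.15, 0.0, 0.0, 0, 0, 0.15],
    [0.35, 0.01, 0.03, 0.002, 0.002, 0.3],
    [0.445, 0.01, 0.08, 0.0035, 0.004, 0.405],
    [0.446, 0.01, 0.095, 0.0035, 0.004, 0.405],
    [0.446, 0.01, 0.095, 0.0035, 0.004, 0.405],
    [0.446, 0.01, 0.095, 0.0035, 0.004, 0.405],
    [0.446, 0.01, 0.095, 0.0035, 0.004, 0.405],
  ],
)

```text
clock: 6.42
tool_pos: [0.5593, 0.0572, 0.2062]
tool_rot: [0.748, 0.664, 0.0, 0.0]
contact_force: [0.3, -0.1, -0.5]
opening: 0.0254
```

```bash
cat > g.py <<'E'
from h import *
import sys
y=np.radians(float(sys.argv[2]) if len(sys.argv)>2 else 83.3);x=np.array([np.cos(y),np.sin(y)]);p=np.array([.559,.0587])-x*.0003
goal([p[0],p[1],float(sys.argv[1])],y); print('M',manip.sense()['moment'].round(3))
E
python3 g.py .19
```

```text
row [0.0056, -0.0026, 0.0808] [0.0008, 0.0002, -0.0019] tcp [0.5593 0.0572 0.2062] F [ 0.31 -0.06 -0.52] t 6.42 open 0.0254 j [ 0.06  0.57 -0.32  1.8   0.24  0.81 -0.5 ]
M [ 0.023  0.04  -0.02 ]
```

Call:
drive_tool(
  moves=[
    [0.006, -0.003, 0.02, 0, 0, 0],
    [0.006, -0.003, 0.04, 0, 0, 0],
    [0.006, -0.003, 0.055, 0, 0, 0],
    [0.006, -0.003, 0.06, 0, 0, 0],
    [0.006, -0.003, 0.065, 0, 0, 0],
    [0.006, -0.003, 0.07, 0, 0, 0],
    [0.006, -0.003, 0.07, 0, 0, 0],
  ],
)

```text
clock: 7.3
tool_pos: [0.5589, 0.0585, 0.1921]
tool_rot: [0.748, 0.664, 0.0, 0.0]
contact_force: [0.0, -0.1, -1.0]
opening: 0.0255
```

```bash
python3 g.py .19
```

```text
row [-0.0005, 0.0006, 0.0106] [0.0007, 0.0002, -0.0018] tcp [0.5589 0.0585 0.1921] F [ 0.02 -0.08 -0.96] t 7.3 open 0.0255 j [ 0.05  0.58 -0.32  1.82  0.25  0.78 -0.51]
M [0.032 0.022 0.017]
```

Contact is close, so I'll go down 4 mm in small increments.

Call:
drive_tool(
  moves=[
    [0, 0, 0.005, 0, 0, 0],
    [0, 0, 0.01, 0, 0, 0],
    [0, 0, 0.015, 0, 0, 0],
    [0, 0, 0.02, 0, 0, 0],
    [0, 0, 0.02, 0, 0, 0],
  ],
)

```text
clock: 7.92
tool_pos: [0.5589, 0.0586, 0.188]
tool_rot: [0.748, 0.664, 0.0, 0.0]
contact_force: [-0.1, 0.0, -0.5]
opening: 0.025
```

```bash
python3 g.py .18
```

```text
row [-0.0012, 0.0006, 0.0402] [0.0007, -0.0, -0.0017] tcp [0.5589 0.0586 0.188 ] F [-0.07  0.04 -0.52] t 7.92 open 0.025 j [ 0.05  0.59 -0.31  1.82  0.25  0.77 -0.51]
M [ 0.148 -0.056 -0.04 ]
```

No force at TCP 0.188, with the underside about 4 mm below the shaft's top, so the bore has entered. Continuing.

Call:
drive_tool(
  moves=[
    [0, 0, 0.008, 0, 0, 0],
    [0, 0, 0.016, 0, 0, 0],
    [0, 0, 0.024, 0, 0, 0],
    [0, 0, 0.032, 0, 0, 0],
    [0, 0, 0.036, 0, 0, 0],
    [0, 0, 0.036, 0, 0, 0],
  ],
)

```text
clock: 8.68
tool_pos: [0.5588, 0.0587, 0.1807]
tool_rot: [0.748, 0.664, 0.0, 0.0]
contact_force: [-0.2, -0.3, -0.8]
opening: 0.0257
```

```bash
python3 g.py .17
```

```text
row [-0.0015, 0.0008, 0.0537] [0.0005, -0.0, -0.0016] tcp [0.5588 0.0587 0.1807] F [-0.2  -0.28 -0.75] t 8.68 open 0.0257 j [ 0.05  0.6  -0.31  1.83  0.26  0.75 -0.52]
M [0.174 0.004 0.039]
```

Call:
drive_tool(
  moves=[
    [0, 0, 0.004, 0, 0, 0],
    [0, 0, 0.008, 0, 0, 0],
    [0, 0, 0.012, 0, 0, 0],
    [0, 0, 0.016, 0, 0, 0],
    [0, 0, 0.02, 0, 0, 0],
    [0, 0, 0.024, 0, 0, 0],
  ],
)

```text
clock: 9.43
tool_pos: [0.5589, 0.0587, 0.1758]
tool_rot: [0.748, 0.664, 0.0, 0.0]
contact_force: [0.7, 0.1, 2.4]
opening: 0.0257
```

```bash
python3 g.py .17
```

```text
row [-0.0014, 0.0007, 0.0289] [0.0005, -0.0001, -0.0017] tcp [0.5589 0.0587 0.1758] F [0.67 0.14 2.44] t 9.43 open 0.0257 j [ 0.05  0.61 -0.31  1.83  0.26  0.74 -0.52]
M [ 0.125  0.02  -0.003]
```

Call:
drive_tool(
  moves=[
    [0, 0, 0.004, 0, 0, 0],
    [0, 0, 0.008, 0, 0, 0],
    [0, 0, 0.012, 0, 0, 0],
    [0, 0, 0.016, 0, 0, 0],
    [0, 0, 0.018, 0, 0, 0],
  ],
)

```text
clock: 10.05
tool_pos: [0.5588, 0.0587, 0.172]
tool_rot: [0.748, 0.664, 0.0, 0.0]
contact_force: [0.4, 1.1, -0.9]
opening: 0.0255
```

```bash
python3 g.py .168
```

```text
row [-0.0013, 0.0012, 0.0201] [0.0002, -0.0001, -0.0017] tcp [0.5588 0.0587 0.172 ] F [ 0.45  1.15 -0.87] t 10.05 open 0.0255 j [ 0.05  0.61 -0.31  1.84  0.26  0.73 -0.52]
M [ 0.114 -0.069  0.022]
```

Call:
drive_tool(
  moves=[
    [0, 0, 0.003, 0, 0, 0],
    [0, 0, 0.006, 0, 0, 0],
    [0, 0, 0.009, 0, 0, 0],
    [0, 0, 0.012, 0, 0, 0],
  ],
)

```text
clock: 10.55
tool_pos: [0.5587, 0.0587, 0.1694]
tool_rot: [0.748, 0.664, 0.0, -0.0]
contact_force: [0.3, 0.5, -0.3]
opening: 0.0254
```

```bash
python3 g.py .168
```

```text
row [-0.0013, 0.0016, 0.0072] [-0.0001, -0.0001, -0.0015] tcp [0.5587 0.0587 0.1694] F [ 0.28  0.54 -0.29] t 10.55 open 0.0254 j [ 0.04  0.61 -0.31  1.84  0.26  0.73 -0.52]
M [ 0.171 -0.066  0.007]
```

```bash
cat > k.py <<'E'
from h import *
import sys
c=cam('wrist');P=cloud(c);s=manip.sense();T=R.from_quat(s['tool_rot'])
Q=T.inv().apply(P.reshape(-1,3)-s['tool_pos']).reshape(P.shape)
m=(abs(Q[...,0])<.028)&(abs(Q[...,1])<.012)&(Q[...,2]>-.025)&(Q[...,2]<0)
q=Q[m];print('wing x',q[:,0].min(),q[:,0].max(),'top z',np.median(q[:,2]),'world',np.median(P[m][:,2]))
save(sys.argv[1],c['image']);print(s['contact_force'].round(2))
E
python3 k.py w4
```

```text
wing x -0.02714861203684019 0.027634529381862467 top z -0.009786179819014668 world 0.17922494160232388
[ 1.62  0.16 -2.4 ]
```

View pics/w4.png

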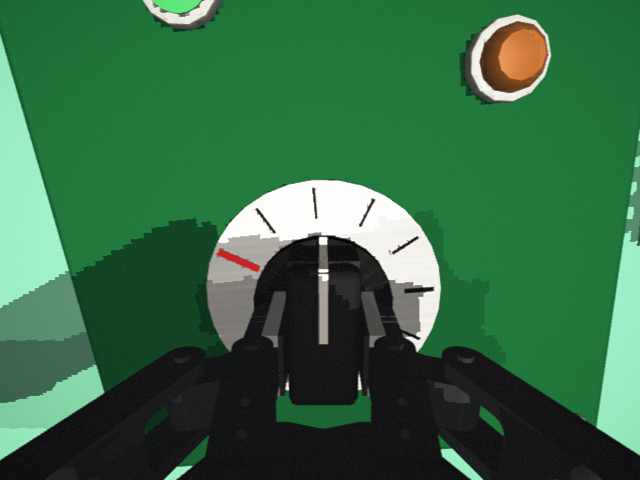

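The knob sits on the shaft in front of the dial, held unchanged in the jaws, pointer up at (322,240), red mark at (238,260). The underside is about 1 mm above the collar, so I'll press on lightly until contact.

Call:
drive_tool(
  moves=[
    [0, 0, 0.002, 0, 0, 0],
    [0, 0, 0.004, 0, 0, 0],
    [0, 0, 0.006, 0, 0, 0],
    [0, 0, 0.006, 0, 0, 0],
  ],
)

```text
clock: 11.1
tool_pos: [0.5587, 0.0588, 0.1689]
tool_rot: [0.748, 0.664, 0.0, 0.0]
contact_force: [-1.3, -0.0, 4.5]
opening: 0.0253
```

```bash
python3 g.py .168
```

```text
row [-0.0016, 0.0014, 0.0044] [0.0005, 0.0, -0.0016] tcp [0.5587 0.0588 0.1689] F [-1.35 -0.05  4.51] t 11.1 open 0.0253 j [ 0.04  0.61 -0.3   1.84  0.26  0.73 -0.52]
M [ 0.081  0.362 -0.01 ]
```

Call:
drive_tool(
  moves=[
    [0, 0, 0.004, 0, 0, 0],
    [0, 0, 0.008, 0, 0, 0],
    [0, 0, 0.01, 0, 0, 0],
    [0, 0, 0.01, 0, 0, 0],
  ],
)

```text
clock: 11.6
tool_pos: [0.5587, 0.0588, 0.1688]
tool_rot: [0.748, 0.664, 0.0, 0.001]
contact_force: [-4.3, 0.4, 15.7]
opening: 0.0251
```

```bash
python3 g.py .168
```

```text
row [-0.0017, 0.0013, 0.0041] [0.0017, 0.0007, -0.0016] tcp [0.5587 0.0588 0.1688] F [-4.29  0.37 15.65] t 11.6 open 0.0251 j [ 0.04  0.61 -0.3   1.84  0.26  0.73 -0.53]
M [-0.038  0.997  0.076]
```

It is seated: 15.7 N with only 0.1 mm of further travel. Now I'll turn anticlockwise (64.7° in total), slowly, in two stages.

Call:
drive_tool(
  moves=[
    [0, 0, 0, 0, 0, 0],
    [0, 0, 0, 0, 0, -0.05],
    [0, 0, 0, 0, 0, -0.15],
    [0, 0, 0, 0, 0, -0.25],
    [0, 0, 0, 0, 0, -0.35],
    [0, 0, 0, 0, 0, -0.45],
    [0, 0, 0, 0, 0, -0.55],
    [0, 0, 0, 0, 0, -0.65],
    [0, 0, 0, 0, 0, -0.75],
    [0, 0, 0, 0, 0, -0.75],
  ],
)

```text
clock: 12.85
tool_pos: [0.559, 0.0597, 0.1689]
tool_rot: [0.522, 0.853, 0.001, 0.001]
contact_force: [0.3, 3.6, 2.0]
opening: 0.0257
```

```bash
python3 g.py .1688 148
```

```text
row [-0.0058, -0.0016, 0.0005] [0.0027, 0.0006, -0.6886] tcp [0.559  0.0597 0.1689] F [0.3  3.61 1.97] t 12.85 open 0.0257 j [ 0.15  0.64 -0.47  1.84  0.4   0.76 -0.07]
M [ 0.747  0.052 -0.013]
```

Call:
drive_tool(
  moves=[
    [-0.002, 0, 0, 0, 0, -0.05],
    [-0.003, 0, 0, 0, 0, -0.15],
    [-0.003, 0, 0, 0, 0, -0.25],
    [-0.003, 0, 0, 0, 0, -0.35],
    [-0.003, 0, 0, 0, 0, -0.45],
    [-0.003, 0, 0, 0, 0, -0.55],
    [-0.003, 0, 0, 0, 0, -0.62],
    [-0.003, 0, 0, 0, 0, -0.65],
    [-0.003, 0, 0, 0, 0, -0.65],
  ],
)

```text
clock: 13.98
tool_pos: [0.5587, 0.0597, 0.1689]
tool_rot: [0.29, 0.957, 0.001, 0.0]
contact_force: [-2.9, 3.5, 4.5]
opening: 0.0253
```

```bash
python3 g.py .1688 148; python3 k.py w5
```

```text
row [-0.0058, -0.0033, 0.0004] [0.0023, -0.0003, -0.0383] tcp [0.5587 0.0597 0.1689] F [-2.86  3.46  4.51] t 13.97 open 0.0253 j [ 0.24  0.67 -0.61  1.83  0.52  0.8   0.34]
M [ 0.792  0.791 -0.042]
wing x -0.027150665188121027 0.027808477499932687 top z -0.009754813389048071 world 0.1786489243036996
[-3.14  4.44  4.13]
```

View pics/w5.png

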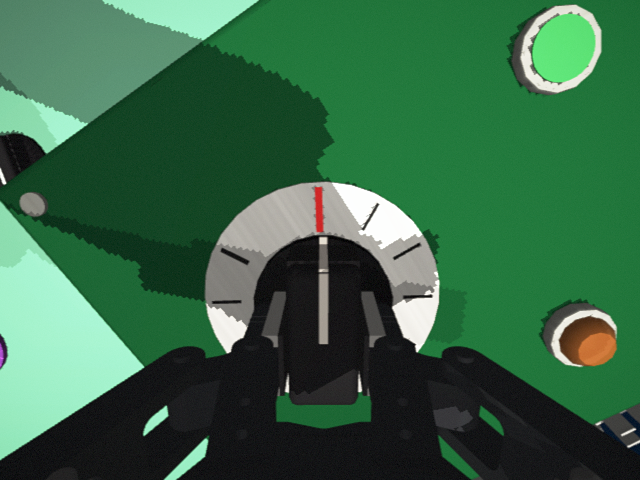

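The pointer (322,240) is almost on the red mark (319,230), with about 1.7° left. A last small turn, then release to a modest opening.

Call:
drive_tool(
  moves=[
    [-0.003, -0.001, 0, 0, 0, -0.02],
    [-0.005, -0.003, 0, 0, 0, -0.04],
    [-0.005, -0.003, 0, 0, 0, -0.045],
    [-0.005, -0.003, 0, 0, 0, -0.045],
  ],
)

```text
clock: 14.52
tool_pos: [0.5586, 0.0596, 0.1689]
tool_rot: [0.273, 0.962, 0.001, -0.0]
contact_force: [-3.8, 5.1, 3.5]
opening: 0.0256
```

Call:
drive_tool(
  moves=[
    [0, 0, 0, 0, 0, 0],
    [0, 0, 0, 0, 0, 0],
    [0, 0, 0, 0, 0, 0],
    [0, 0, 0, 0, 0, 0],
    [0, 0, 0, 0, 0, 0],
  ],
  jaw=-0.3,
)

```text
clock: 15.15
tool_pos: [0.5587, 0.0594, 0.1689]
tool_rot: [0.273, 0.962, 0.001, -0.0]
contact_force: [-0.6, -0.4, 0.4]
opening: 0.0556
```

```bash
python3 g.py .1688 148; python3 k.py w6
```

```text
row [-0.0046, -0.0024, 0.0004] [0.0027, -0.0015, 0.0074] tcp [0.5587 0.0594 0.1689] F [-0.55 -0.42  0.36] t 15.15 open 0.0556 j [ 0.24  0.67 -0.63  1.83  0.52  0.81  0.37]
M [ 0.014  0.01  -0.016]
wing x -0.027389386096461098 0.02793677353673801 top z -0.00980454709663855 world 0.17869019006179698
[-0.75  0.5   0.27]
```

Released with no contact force. Lifting clear, then a last look from behind and above.

Call:
drive_tool(
  moves=[
    [0, 0, -0.05, 0, 0, 0],
    [0, 0, -0.2, 0, 0, 0],
    [0, 0, -0.4, 0, 0, 0],
    [-0.2, 0, -0.5, 0, 0, 0],
    [-0.3, 0, -0.5, 0, 0, 0],
    [-0.3, 0, -0.5, 0, 0, 0],
    [-0.3, 0, -0.5, 0, 0, 0],
    [-0.3, 0, -0.5, 0, 0, 0],
  ],
)

```text
clock: 16.2
tool_pos: [0.6088, 0.0287, 0.2688]
tool_rot: [0.272, 0.962, 0.001, -0.001]
contact_force: [-0.5, -0.8, 0.7]
opening: 0.0555
```

```bash
python3 -c "
from h import *
c=cam('wrist');P=cloud(c);s=manip.sense();print(s['contact_force'],s['tool_pos'],np.abs(s['qd']).max())
d=np.hypot(P[...,0]-.559,P[...,1]-.0587)
q=P[(d<.033)&(P[...,2]>.165)&(P[...,2]<.19)]
r=cv2.minAreaRect((q[:,:2]*1000).astype(np.float32));print(r,'top',np.median(q[:,2]))
u,v=map(int,proj(c,[.559,.0587,.17]));print(u,v);u0,v0=max(u-110,0),max(v-80,0);crop(c,'w7',u0,v0,u0+220,v0+160,3.5);print(u0,v0)"
```

```text
[ 0.24214953  0.5026944  -0.50557506] [0.60895449 0.02856743 0.26882574] 0.006017982479702707
((558.5741577148438, 59.549293518066406), (26.055910110473633, 54.40483856201172), 58.11027908325195) top 0.17871325700493595
322 153
212 73
```

View pics/w7.png

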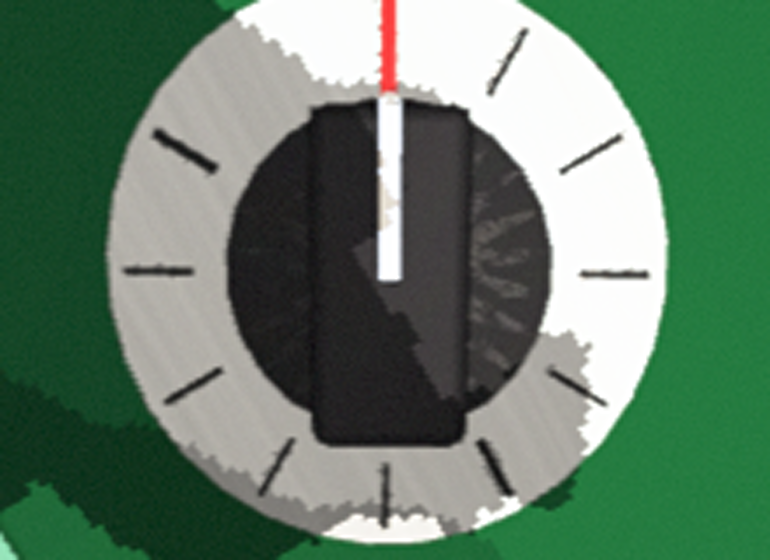

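The pointer line runs straight into the red mark (388,95). The wing axis is at 148.1° against 148° for zero, and the axis is within 1 mm of the shaft. Handing in.

```bash
python3 -c "
from workcell import manip
print(manip.hand_in())"
```

```text
the job is handed in; nothing more can be done
None
```

The larger black knob is fitted on the D-shaft, turned anticlockwise to zero and released. I handed the job in at about 16 s; it gave no verdict.

- **Fit:** I saw the flat with the wrist camera, facing 83°, which is 1.13 rad clockwise of zero. The knob went on without having to search for it. At the end, 15.7 N moved it only 0.1 mm further, so I took it as home. That was the highest force I read, but I only read it at the end of each move. I never caught the 8–15 N latch peak, so I infer the snap from free travel followed by a firm stop.
- **Final position:** The wing points 148.1° against 148° for the zero mark, and its pointer line runs straight into the red mark. The knob's axis is within about 1 mm of the shaft's.
- **Height:** The underside reads about 0.5–1 mm above the collar. That is inside the 2 mm limit, and close to the camera's own error.
- **Robot and bench:** The gripper is open and about 10 cm above the knob, with force readings within about 1 N of zero. I did not re-measure the other items on the bench, but the arm felt no contact with any of them.

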